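Tip the cap screws from the tipping stand into the shallow dish

ROBOT

A 6-joint arm with a two-finger parallel gripper is mounted at the origin on the work surface. World frame = base frame: x ahead of the robot, y to its left, z up, the work surface at z = 0. Lengths are in m, angles in rad, forces in N, time in s.
With the tool pointing down it reaches from about 0.35 to 0.775 m from the base axis. Payload 5.5 kg.
Tool frame: the origin (TCP) lies at the very end of the fingers, on their centre line; the grasp point (between the pads) lies 19 mm behind it; x points along the fingers, y is the direction in which the jaws open and shut, and the axes are right-handed (so a half turn about x gives the same grasp; the last joint's range is limited). The gripper opens to 85 mm and grips with 20 to 120 N. Pads are 22 mm wide; open, the fingers measure 114 mm over their backs; the gripper's body (76 mm by 85 mm) begins 54 mm behind the grasp point. The pads swing forward as they close: fully open they stand 13 mm farther back than shut.
Start: joints at [-1.356, 0.313, 0.046, 1.304, 0, 1.431], TCP at [0.2, -0.539, 0.231] pointing down, gripper open.
Joint ranges: [-2.76, 2.76], [-0.86, 1.69], [-1.03, 1.26], [-2.2, 2.34], [-1.47, 1.5], [-3.14, 3.14]. Speed limits (rad/s): [2.57, 2.57, 3.14, 3.14, 3.14, 3.14].

INTERFACE

Orientations are given as a unit quaternion [w, x, y, z].
In Python, from workcell import env gives the robot as it stands.
- The arm moves only by the tool servo_tool, never from a script. Its argument "increments" is a list of rows, each an object with "offset": the shift along the tool's x, y, z in cm, a list of three; "yaw": the turn about the tool's x in degrees. In form: [{"offset": [x, y, z], "yaw": yaw}, ...]. A call has exactly 8 rows; each row is the pose to reach, as a shift and turn from the pose commanded when the call began, along the tool's axes at that moment; what a row does not reach only later rows make up. A row lasts 1/10 s, in which the tool goes at most 50 mm and 8.59 degrees, less where a joint would pass 70% of its speed; a pose out of reach is approached as far as the arm can. A call with a gripper value outside its range is refused whole. "claw" is the opening, from 0 (shut) to 1 (fully open), set as the call begins (left out, the last holds). The fingers move at their own pace and stop on an object; "force" is the grip in N (left out, the last holds). Time passes only in rows, so rows that repeat a pose let the fingers close, or fill a call up. It gives the time, the measured TCP pose, the force and the opening at its end, in the units of the state.
- env.get_state(): the state, without advancing time (a new reading comes with each control period).
- env.read_camera(name): name is "scene" or "top" or "wrist"; returns (picture, depth): 420x560x3 uint8, red, green, blue; 420x560 float32, m along the optical axis (not along the pixel's ray), 0 where there is no reading.
- env.camera_model(name): a dict with "vertical_fov" (degrees; the focal length in pixels is half the picture's height over the tangent of half this angle, whatever the lens; pixels are square), "cx", "cy" (the principal point, pixels), "world_from_camera" (4x4, takes a point from camera to world coordinates). Camera axes: x right, y up, looking along -z (the intrinsics and any distortion apply to the point x, -y, -z); pixel columns grow to the right and rows downward; lengths in m; the calibration is good to about 2 mm. The wrist camera is an equidistant fisheye: a pixel r from the principal point sees the ray r / f radians off the axis. A picture is of the moment at which its call begins: read the wrist's pose just before it. camera_model takes no time and is no camera call; for the wrist camera it gives the pose at the moment of the call.
- env.hand_in(): hands the job in, once; it reports no verdict.
The state is a dict: "clock": time; "joint_pos": joint angles; "qvel": joint speeds; "tau": joint torques, N m; "tcp_pos": TCP position; "orientation": TCP orientation; "wrist_force": force on the tool from outside, world axes, zero at the start; "ft_torque": the same for the moment, N m; "finger_gap": finger opening in m.
Only numpy, scipy, OpenCV 4.12 (cv2) and the standard library are available. Lean on these libraries where they do the work, as an engineer would, in place of code of your own. Each camera call takes 0.05 s, during which the arm holds its last target.

TASK

Slide the shallow steel dish along the bench until it sits under the spout of the tipping stand, then push the stand's post down so that the spout hangs about a centimetre above the dish's rim without pressing on the dish, and only then swing the stand's tipping bar over so that all five cap screws slide out into the dish. Let the tray come back level, leave the dish with all five screws under the low spout, and leave the other things lying about undisturbed.

Things in the scene. Friction and masses are not known exactly. Their poses are not given: they have to be found in the camera images.
- stand: Tipping stand, fixed. Origin on the bench below the middle of the spout's lip; it pours to its own -x; tipping bar on its +y side. Base plate 12 mm high, x 115 to 235 mm, |y| < 65; at x = 168 a sleeve (42 mm diameter, 68 high) in which a post slides. The post's head has two arms (y = +-43 mm, 5 thick) that carry the tray. Below the spout it is free for the dish for x < 110 mm.
- head (a joint): How far the post has been pushed down, in m: 0 = up (the start is 0 to 5 mm; lip about 97 mm above the bench), 0.09 = lower stop (lip 10 mm above the bench, too low for the dish). It is stiff: about 7 N pushes it down and it stays where it is left. Push straight down on its cap.
- tray (a joint): Tilt of the tray in rad: 0 = level (start), 1.0 = fully tipped, tail up. The hinge axis runs along the stand's y, 12 mm above the lip. When the bar is let go the tray's weight brings it back level; the bar needs about 3 N. The tray is aluminium, 130 mm long, open in front, 58 mm wide at the mouth, 70 at the tail, walls 30 high.
- cap_top (a point): Middle of the flat top of the round rubber cap (48 mm diameter) on top of the post; 89 mm higher than the lip while the tray is level and 168 mm behind it (stand +x). It goes down with the post.
- lip (a point): Middle of the underside of the front edge of the tray's floor: the lowest point of the spout; axes as the stand's while level. When the tray tips fully it goes back 10 mm and rises 6 mm.
- bar (a point): Point on the horizontal tipping bar, a 12 mm steel rod along the stand's y, fixed to the tray; free for 42 mm to the -y side of this point and 23 mm to the +y side. Level: 36 mm behind (stand +x) and 92 mm above the hinge axis. Push it in the pouring direction (stand -x): it swings in an arc of 99 mm radius; fully tipped it is 58 mm ahead of and 80 mm above the axis.
- dish_mid (a point): Loose round shallow steel dish, 120 mm diameter at the rim (114 mm at the foot), 18 mm high, wall and floor 3 mm, about 0.3 kg. This point is on its axis, 9 mm above the bench; its z is up.
- screw0_mid (a point): Steel cap screw lying in the tray: head 15 mm diameter x 9 mm, shank 10 mm diameter x 21 mm, 25 g. This point is on its axis at mid-length; x runs from head to point.
- screw1_mid (a point): Steel cap screw lying in the tray: head 15 mm diameter x 9 mm, shank 10 mm diameter x 21 mm, 25 g. This point is on its axis at mid-length; x runs from head to point.
- screw2_mid (a point): Steel cap screw lying in the tray: head 15 mm diameter x 9 mm, shank 10 mm diameter x 21 mm, 25 g. This point is on its axis at mid-length; x runs from head to point.
- screw3_mid (a point): Steel cap screw lying in the tray: head 15 mm diameter x 9 mm, shank 10 mm diameter x 21 mm, 25 g. This point is on its axis at mid-length; x runs from head to point.
- screw4_mid (a point): Steel cap screw lying in the tray: head 15 mm diameter x 9 mm, shank 10 mm diameter x 21 mm, 25 g. This point is on its axis at mid-length; x runs from head to point.
- jaw: Bystander, loose, to be left alone: stepped steel chuck jaw, 70 long (x) x 32 x 46 high mm. Origin at the centre of its underside.
- bush: Bystander, loose, to be left alone: plain steel bush standing on end, outside diameter 68, bore 40, 36 high mm. Origin at the centre of its underside.
- flange: Bystander, loose, to be left alone: round steel flange, foot diameter 76, with a 40 diameter stub on it, 44 high overall mm. Origin at the centre of its underside.
- block: Bystander, loose, to be left alone: square slotted steel tool block 50 x 50 x 36 high mm. Origin at the centre of its underside.
- box: Bystander, loose, to be left alone: small open white plastic box 70 (x) x 50 (y) x 40 high mm. Origin at the centre of its underside.
- wrench: Bystander, loose, to be left alone: steel open-ended wrench lying flat, 170 long along its x, about 40 wide mm. Origin at the centre of its underside.
There are look-alikes about, which are no part of the job. Of the things like the part that bears dish_mid, leave any that is brown; of the rest the larger one is meant.

How it is judged:
By the outcome, as a careful person would: the job done as asked, in the order asked, and still so for the second after the job is handed in, with the robot touching nothing.
It also fails if it takes over 72 s, if anything falls off the work surface, if the arm or the gripper's body presses on something with over 40 N, if the wrist force passes 120 N, or if a joint passes its speed limit or range.

## Working session

There is one attempt and no reset: what is moved stays moved. The work goes in short steps, Python scripts to look and compute and a tool call to move; the robot and the scene stay as the last step left them, time stands still between calls to the robot, and variables do not carry over. Pictures are saved under pics/ and viewed, and the job is handed in when it is done.

Besides the shell and the picture viewer there is one more tool, called after "Emit:" in YAML: its name, and indented under it one key for each argument. servo_tool: Moves the arm, as the interface text tells. Its arguments: {"type":"object","properties":{"increments":{"type":"array","items":{"type":"object","properties":{"offset":{"type":"array","items":{"type":"number"}},"yaw":{"type":"number"}}}},"claw":{"type":"number"},"force":{"type":"number"}},"required":["increments"]}

```bash
mkdir -p pics
cat > h.py <<'E'
import numpy as np, cv2
from workcell import env
def snap(n,f):
    p,d=env.read_camera(n); cv2.imwrite('pics/'+f+'.png',p[:,:,::-1]); np.savez('pics/'+f+'.npz',p=p,d=d,M=env.camera_model(n)['world_from_camera']); return p,d
def pts(n,d,M=None):
    m=env.camera_model(n); f=210/np.tan(np.radians(m['vertical_fov'])/2)
    v,u=np.mgrid[0:420,0:560]; X=(u-m['cx'])/f*d; Y=-(v-m['cy'])/f*d
    P=np.stack([X,Y,-d,np.ones_like(d)],-1)@np.array(m['world_from_camera']).T
    return P[...,:3]
E
python3 - <<'E'
from h import *
print(env.get_state())
for n in('scene','top'):
    print(n,env.camera_model(n)); snap(n,n+'0')
E
```

```text
{'clock': 0.0, 'joint_pos': array([-1.35560851e+00,  3.14018001e-01,  4.49593252e-02,  1.30358187e+00,
       -8.41593128e-06,  1.43117923e+00]), 'qvel': array([ 0.00071479,  0.00078214, -0.00014461,  0.00184327, -0.00061215,
       -0.00044564]), 'tau': array([-5.74596870e-04, -4.80623245e+01,  2.98534852e+01,  1.92655181e-02,
       -3.45083881e-04,  8.08670421e-06]), 'tcp_pos': array([ 0.19962798, -0.5386871 ,  0.23039081]), 'orientation': array([-0.12413403, -0.69598113, -0.12543693,  0.69603634]), 'wrist_force': array([-0.10021278, -0.15192044,  0.04359827]), 'ft_torque': array([0.00031834, 0.06533776, 0.02811005]), 'finger_gap': 0.08526088085328132}
scene {'vertical_fov': 55.16414854748378, 'cx': 273.03328120814075, 'cy': 207.4987375355429, 'world_from_camera': array([[-0.29637391, -0.80183283,  0.51887052,  1.1702154 ],
       [ 0.95495953, -0.24045534,  0.17387789,  0.16424486],
       [-0.01465582,  0.54703322,  0.8369826 ,  1.11707813],
       [ 0.        ,  0.        ,  0.        ,  1.        ]])}
top {'vertical_fov': 44.84488788819176, 'cx': 280.081758162885, 'cy': 210.6062515792941, 'world_from_camera': array([[ 0.00976884,  0.98964604, -0.14319669,  0.40946185],
       [-0.9995526 ,  0.00561577, -0.02937809, -0.05980273],
       [-0.02826975,  0.14341961,  0.98925812,  1.26399577],
       [ 0.        ,  0.        ,  0.        ,  1.        ]])}
```

View pics/scene0.png

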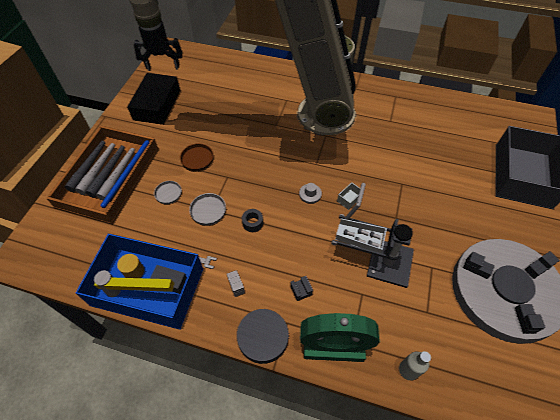

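View pics/top0.png

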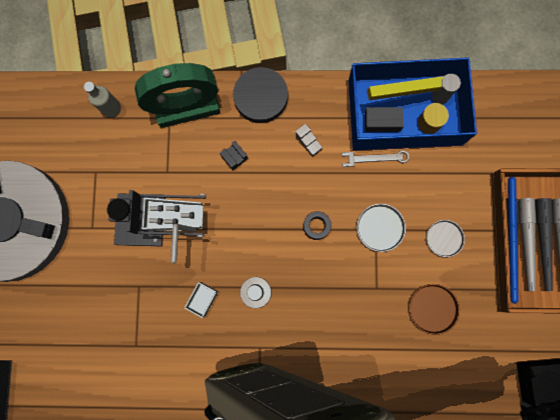

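Three dish-like things show in top: brown (433,308), a small steel one (445,239) and a larger steel one (381,228). The last fits: not brown, and the larger of the two that remain. I'll confirm it with an enlarged crop and measure.

Run:
```python
from h import *
z=np.load('pics/top0.npz'); p,d=z['p'],z['d']; P=pts('top',d)
a=cv2.resize(p[180:350,90:250],None,fx=4,fy=4,interpolation=cv2.INTER_CUBIC)[:,:,::-1]
cv2.imwrite('pics/c1.png',a[:600])
b=cv2.resize(p[180:340,290:480],None,fx=3,fy=3,interpolation=cv2.INTER_CUBIC)[:,:,::-1]
cv2.imwrite('pics/c2.png',b)
for n,(u,v) in dict(dish=(381,228),small=(445,239),brown=(433,308),bush=(307,225),flange=(256,292),box=(201,300),cap=(118,207),bar=(175,240),barend=(174,260),lip=(205,215),block=(234,155),jaw=(309,140),wr=(375,158),bench=(280,340)).items(): print(n,P[v,u].round(4), (d[v-2:v+3,u-2:u+3]==0).sum())
hsv=cv2.cvtColor(p,cv2.COLOR_RGB2HSV)
m=((hsv[...,1]<60)).astype(np.uint8)
# rims: height based
Z=P[...,2]
for n,(u0,v0,u1,v1) in dict(dish=(345,195,415,260),small=(420,215,470,262),bush=(297,205,337,245),flange=(235,270,278,313),box=(180,278,222,324)).items():
    k=np.zeros_like(m);k[v0:v1,u0:u1]=(Z[v0:v1,u0:u1]>0.008)
    q=P[k>0]
    print(n,k.sum(),'x',q[:,0].min().round(4),q[:,0].max().round(4),'y',q[:,1].min().round(4),q[:,1].max().round(4),'z',np.percentile(q[:,2],[50,98]).round(4))
    (c,r)=cv2.minEnclosingCircle(q[:,:2].astype(np.float32));print('  circ',np.round(c,4),round(r,4))
```

```text
dish [ 0.5496 -0.2726  0.005 ] 0
small [ 0.5237 -0.4295  0.0021] 0
brown [ 0.3563 -0.3941  0.0042] 0
bush [ 0.5523 -0.089   0.0359] 0
flange [0.3907 0.0317 0.0429] 0
box [0.3694 0.1694 0.004 ] 0
cap [0.5707 0.3215 0.1904] 0
bar [0.4989 0.1907 0.2089] 0
barend [0.4571 0.1905 0.2117] 0
lip [0.5795 0.1658 0.0052] 0
block [0.7294 0.0941 0.0236] 0
jaw [ 0.7645 -0.0935  0.0374] 0
wr [ 0.726  -0.2601  0.01  ] 0
bench [ 0.2758 -0.0252 -0.0003] 0
dish 366 x 0.4095 0.6189 y -0.3418 -0.0598 z [0.0158 1.264 ]
  circ [ 0.5003 -0.1879] 0.1571
small 189 x 0.4095 0.5698 y -0.4733 -0.0598 z [0.0129 1.264 ]
  circ [ 0.4762 -0.2656] 0.2165
bush 454 x 0.4095 0.606 y -0.1474 -0.0598 z [0.0358 0.0423]
  circ [ 0.5077 -0.1033] 0.1075
flange 762 x 0.347 0.4266 y -0.0598 0.0711 z [0.0145 0.0485]
  circ [0.3936 0.0055] 0.0673
box 300 x 0.3241 0.4225 y -0.0598 0.201 z [0.0342 1.264 ]
  circ [0.3803 0.0706] 0.1337
```

View pics/c1.png

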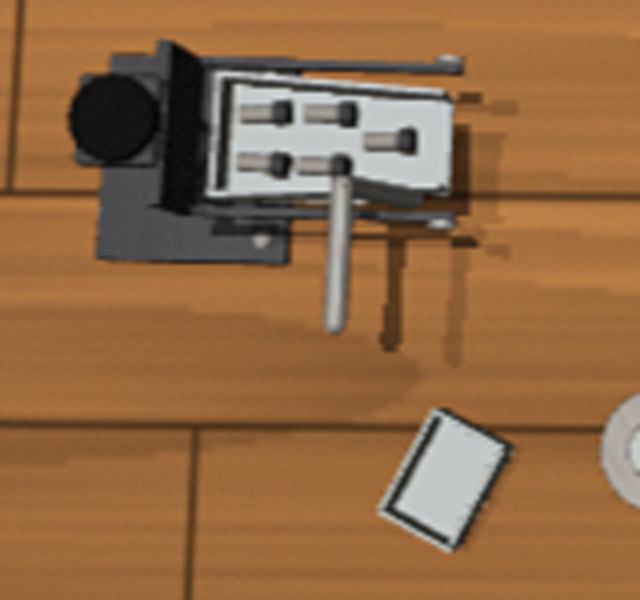

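View pics/c2.png

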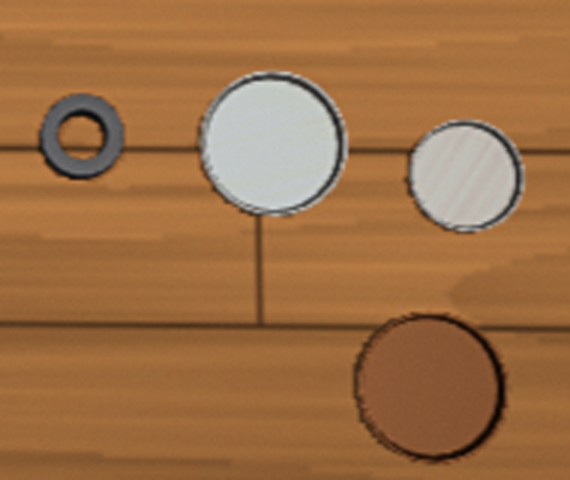

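```bash
cat >> h.py <<'E'
def cl(P,box,zlo,zhi):
    u0,v0,u1,v1=box; q=P[v0:v1,u0:u1].reshape(-1,3); return q[(q[:,2]>zlo)&(q[:,2]<zhi)]
def circ(q):
    A=np.c_[2*q[:,:2],np.ones(len(q))]; s=np.linalg.lstsq(A,(q[:,:2]**2).sum(1),rcond=None)[0]; return s[:2],np.sqrt(s[2]+s[0]**2+s[1]**2)
def rayplane(n,uv,z):
    m=env.camera_model(n); f=210/np.tan(np.radians(m['vertical_fov'])/2); M=np.array(m['world_from_camera'])
    uv=np.atleast_2d(uv).astype(float); r=np.c_[(uv[:,0]-m['cx'])/f,-(uv[:,1]-m['cy'])/f,-np.ones(len(uv))]@M[:3,:3].T
    return M[:3,3]+r*((z-M[2,3])/r[:,2])[:,None]
E
python3 - <<'E'
from h import *
for n,bx in dict(top=dict(dish=(345,195,415,260),small=(420,215,470,262),bush=(297,205,337,245),flange=(235,270,278,313),box=(180,278,222,324),cap=(104,190,131,224),jaw=(290,120,328,160)),scene=dict(dish=(185,190,230,227),cap=(388,220,416,240),bush=(238,205,266,234))).items():
    z=np.load(f'pics/{n}0.npz'); p,d=z['p'],z['d']; P=pts(n,d)
    P[d==0]=-9
    for k,b in bx.items():
        q=cl(P,b,0.17 if k=='cap' else .012,.25)
        lo,hi=np.percentile(q,[1,99],axis=0); print(n,k,len(q),lo.round(4),hi.round(4),'mid',((lo+hi)/2)[:2].round(4))
        if k in('dish','small'):
            c,r=circ(cl(P,b,.012,.025));print('  fit',c.round(4),r.round(4))
    # image-contour
    if n=='top':
        g=cv2.cvtColor(p,cv2.COLOR_RGB2HSV)
        for k,zz in (('dish',.018),('small',.018),('bush',.036)):
            b=bx[k]; m=np.zeros((420,560),np.uint8); m[b[1]:b[3],b[0]:b[2]]=(g[b[1]:b[3],b[0]:b[2],1]<70)*255
            c=max(cv2.findContours(m,0,1)[0],key=cv2.contourArea)[:,0]; e=cv2.fitEllipse(c); 
            w=rayplane('top',c,zz); print(k,e, circ(w))
        # arms tips, bar
        q=cl(P,(90,180,220,275),.195,.24); print('bar',len(q),np.percentile(q,[2,50,98],axis=0).round(4))
        m=(P[...,2]>.2)&(P[...,2]<.24); v,u=np.nonzero(m[225:270,160:190]); qq=P[225:270,160:190][m[225:270,160:190]]
        print(np.percentile(qq,[2,50,98],axis=0).round(4)); print(cv2.fitLine(qq.astype(np.float32),cv2.DIST_L2,0,.01,.01).ravel())
        print(qq[::8].round(4))
E
```

```text
top dish 251 [ 0.492  -0.3291  0.0121] [ 0.6082 -0.2122  0.0238] mid [ 0.5501 -0.2706]
  fit [ 0.5506 -0.2708] 0.0575
top small 97 [ 0.4812 -0.4726  0.0123] [ 0.5696 -0.3819  0.0195] mid [ 0.5254 -0.4273]
  fit [ 0.5254 -0.4273] 0.0445
top bush 437 [ 0.5211 -0.1469  0.0135] [ 0.5862 -0.0818  0.0418] mid [ 0.5536 -0.1143]
top flange 585 [0.3566 0.     0.012 ] [0.4241 0.0681 0.0484] mid [0.3903 0.0341]
top box 259 [0.3315 0.1276 0.013 ] [0.4129 0.2003 0.0444] mid [0.3722 0.1639]
top cap 537 [0.5404 0.2995 0.1711] [0.6059 0.3446 0.193 ] mid [0.5731 0.3221]
top jaw 420 [ 0.7355 -0.1235  0.0139] [ 0.8011 -0.0616  0.0497] mid [ 0.7683 -0.0925]
dish ((380.76434326171875, 227.33016967773438), (47.26736068725586, 48.485408782958984), 111.32648468017578) (array([ 0.55022505, -0.2698296 ]), np.float64(0.05862952019574372))
small ((445.1529541015625, 237.97450256347656), (36.13334655761719, 37.911495208740234), 113.15444946289062) (array([ 0.52504292, -0.42524747]), np.float64(0.04487394043835712))
bush ((316.916259765625, 224.9849090576172), (26.430456161499023, 26.844621658325195), 42.26574707
[... 565 characters left out ...]
4]
 [0.5007 0.1879 0.212 ]
 [0.4968 0.1971 0.2082]
 [0.4946 0.1923 0.2102]
 [0.4927 0.1886 0.2078]
 [0.4885 0.197  0.2071]
 [0.4864 0.1925 0.208 ]
 [0.4842 0.1879 0.2093]
 [0.4801 0.1967 0.2071]
 [0.4779 0.1918 0.2097]
 [0.4758 0.1874 0.21  ]
 [0.4717 0.196  0.2085]
 [0.4698 0.1903 0.2056]
 [0.4656 0.1983 0.2066]
 [0.4633 0.1932 0.21  ]
 [0.4612 0.1886 0.2113]
 [0.4572 0.1953 0.2088]
 [0.4551 0.1907 0.2102]]
scene dish 160 [ 0.4913 -0.3279  0.0122] [ 0.6095 -0.2105  0.0231] mid [ 0.5504 -0.2692]
  fit [ 0.5516 -0.2687] 0.0577
scene cap 304 [0.5289 0.2997 0.172 ] [0.5915 0.3461 0.1937] mid [0.5602 0.3229]
scene bush 320 [ 0.5239 -0.1433  0.0129] [ 0.5881 -0.0791  0.0413] mid [ 0.556  -0.1112]
```

Run:
```python
from h import *
for n,b in (('top',(100,190,134,226)),('scene',(388,220,416,245))):
    z=np.load(f'pics/{n}0.npz'); p,d=z['p'],z['d']; P=pts(n,d); P[d==0]=-9
    dark=(p.max(-1)<60)
    m=np.zeros((420,560),np.uint8); s=(slice(b[1],b[3]),slice(b[0],b[2])); m[s]=((P[...,2]>.184)&(P[...,2]<.2)&dark)[s]
    l,lab,st,ce=cv2.connectedComponentsWithStats(m)
    for i in range(1,l):
        if st[i,4]<60: continue
        q=P[lab==i]; lo,hi=np.percentile(q,[1,99],axis=0); print(n,st[i],q.mean(0).round(4),lo.round(4),hi.round(4)); print(cv2.minEnclosingCircle(q[:,:2].astype(np.float32)))
# arms: points z between .09 and .14 beyond tray
z=np.load('pics/top0.npz'); p,d=z['p'],z['d']; P=pts('top',d); P[d==0]=-9
for nm,b in (('armfar',(150,190,208,200)),('armnear',(165,229,208,240)),('tray',(142,196,206,228))):
    q=cl(P,b,.09,.16); f=cv2.fitLine(q.astype(np.float32),cv2.DIST_HUBER,0,.001,.001).ravel(); print(nm,len(q),f.round(4),np.percentile(q,[2,98],axis=0).round(4))
```

```text
top [107 198  23  22 374] [0.5671 0.3219 0.1889] [0.5449 0.3003 0.1845] [0.5892 0.3436 0.1934]
((0.5683437585830688, 0.3221419155597687), 0.024868614971637726)
scene [395 224  17  17 224] [0.5699 0.3231 0.1892] [0.5461 0.3021 0.1843] [0.5914 0.3431 0.1937]
((0.5682250261306763, 0.32358497381210327), 0.024285858497023582)
armfar 194 [ 0.0093  1.     -0.003   0.6079  0.1803  0.1164] [[0.5987 0.1483 0.107 ]
 [0.6125 0.2715 0.1299]]
armnear 129 [ 0.0044  0.9983 -0.0582  0.5219  0.1802  0.117 ] [[0.516  0.1493 0.0998]
 [0.5333 0.2372 0.1537]]
tray 1732 [-0.0508  0.9987  0.0088  0.5729  0.2165  0.1074] [[0.5352 0.1552 0.0995]
 [0.6081 0.2831 0.1322]]
```

```bash
cat >> h.py <<'E'
from scipy.spatial.transform import Rotation as R
def tool():
    s=env.get_state(); q=s['orientation']; return s['tcp_pos'],R.from_quat([q[1],q[2],q[3],q[0]]).as_matrix(),s
def st(*targets):
    p,A,s=tool(); print('t',s['clock'],'tcp',p.round(4),'gap',s['finger_gap'],'F',s['wrist_force'].round(2)); print(A.round(3))
    for t in targets: print(t,'-> cm',((np.array(t)-p)@A*100).round(2))
E
python3 -c "
from h import *
st((.55,-.3285,.12),(.55,-.3285,.006))"
```

```text
t 0.1 tcp [ 0.1997 -0.5387  0.2305] gap 0.08560418810074043 F [ 0.45 -0.34 -0.13]
[[-0.     0.347 -0.938]
 [ 0.002 -0.938 -0.347]
 [-1.    -0.002 -0.   ]]
(0.55, -0.3285, 0.12) -> cm [ 11.07  -7.52 -40.15]
(0.55, -0.3285, 0.006) -> cm [ 22.47  -7.51 -40.15]
```

Emit:
servo_tool:
  increments:
    - {"offset": [1,-1,-5],"yaw": 3}
    - {"offset": [2,-2,-10],"yaw": 6}
    - {"offset": [3,-3,-15],"yaw": 9}
    - {"offset": [4,-4,-20],"yaw": 12}
    - {"offset": [5,-5,-25],"yaw": 15}
    - {"offset": [7,-6,-30],"yaw": 18}
    - {"offset": [9,-7,-35],"yaw": 20.3}
    - {"offset": [11,-7.5,-40],"yaw": 20.3}
  claw: 0.4
  force: 25

```text
clock: 0.9
tcp_pos: [0.5309, -0.3382, 0.129]
orientation: [0.0, -0.707, -0.0, 0.707]
wrist_force: [0.0, 0.0, 0.9]
finger_gap: 0.0339
```

```bash
python3 -c "
from h import *
st((.55,-.3285,.07),(.55,-.3285,.006))
snap('wrist','w1')
st()"
```

```text
t 0.9 tcp [ 0.5309 -0.3382  0.129 ] gap 0.03390280392674982 F [0.03 0.   0.91]
[[-0. -0. -1.]
 [ 0. -1.  0.]
 [-1. -0.  0.]]
(0.55, -0.3285, 0.07) -> cm [ 5.9  -0.97 -1.92]
(0.55, -0.3285, 0.006) -> cm [12.3  -0.97 -1.92]
t 0.95 tcp [ 0.5355 -0.3338  0.1251] gap 0.034266368582403055 F [ 3.83  1.34 -1.17]
[[ 0.001  0.006 -1.   ]
 [ 0.005 -1.    -0.006]
 [-1.    -0.005 -0.001]]
```

View pics/w1.png

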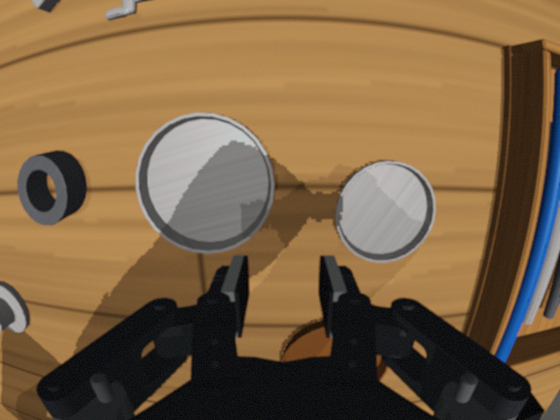

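Emit:
servo_tool:
  increments:
    - {"offset": [0.5,-0.3,-0.5],"yaw": 0}
    - {"offset": [1,-0.5,-1.2],"yaw": 0}
    - {"offset": [2,-0.5,-1.4],"yaw": 0}
    - {"offset": [3,-0.5,-1.4],"yaw": 0}
    - {"offset": [4,-0.5,-1.4],"yaw": 0}
    - {"offset": [5,-0.5,-1.4],"yaw": 0}
    - {"offset": [5.5,-0.5,-1.4],"yaw": 0}
    - {"offset": [5.5,-0.5,-1.4],"yaw": 0}

```text
clock: 1.75
tcp_pos: [0.5427, -0.3347, 0.0737]
orientation: [0.0, -0.707, -0.0, 0.708]
wrist_force: [0.6, 0.9, 0.4]
finger_gap: 0.034
```

```bash
python3 -c "
from h import *
snap('wrist','w2')
st((.55,-.3285,.007))"
```

```text
t 1.8 tcp [ 0.5432 -0.3349  0.0744] gap 0.03393953030037148 F [-0.05  0.3  -0.06]
[[-0.001  0.    -1.   ]
 [ 0.    -1.    -0.   ]
 [-1.    -0.     0.001]]
(0.55, -0.3285, 0.007) -> cm [ 6.74 -0.64 -0.69]
```

View pics/w2.png

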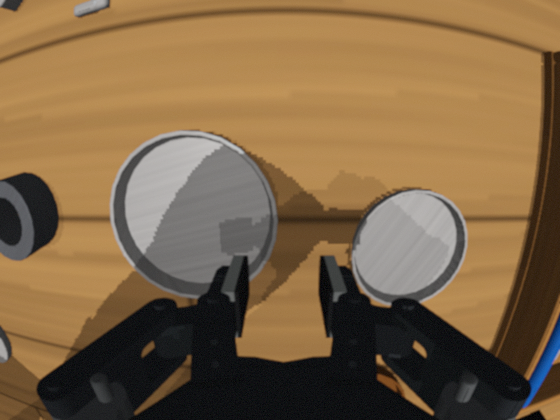

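Emit:
servo_tool:
  increments:
    - {"offset": [0,-0.3,-0.3],"yaw": 0}
    - {"offset": [0.5,-0.65,-0.7],"yaw": 0}
    - {"offset": [2,-0.65,-0.7],"yaw": 0}
    - {"offset": [3.5,-0.65,-0.7],"yaw": 0}
    - {"offset": [4.5,-0.65,-0.7],"yaw": 0}
    - {"offset": [5,-0.65,-0.7],"yaw": 0}
    - {"offset": [5,-0.65,-0.7],"yaw": 0}
    - {"offset": [5,-0.65,-0.7],"yaw": 0}

```text
clock: 2.6
tcp_pos: [0.551, -0.3286, 0.0253]
orientation: [0.0, 0.707, 0.0, -0.707]
wrist_force: [0.4, -0.9, 0.4]
finger_gap: 0.0341
```

```bash
python3 -c "
from h import *
snap('wrist','w3')
st((.55,-.3285,.007))"
```

```text
t 2.65 tcp [ 0.5511 -0.3288  0.0256] gap 0.034031013505158324 F [-0.06  0.45  0.65]
[[ 0.001  0.001 -1.   ]
 [-0.001 -1.    -0.001]
 [-1.     0.001 -0.001]]
(0.55, -0.3285, 0.007) -> cm [ 1.86 -0.03  0.11]
```

View pics/w3.png

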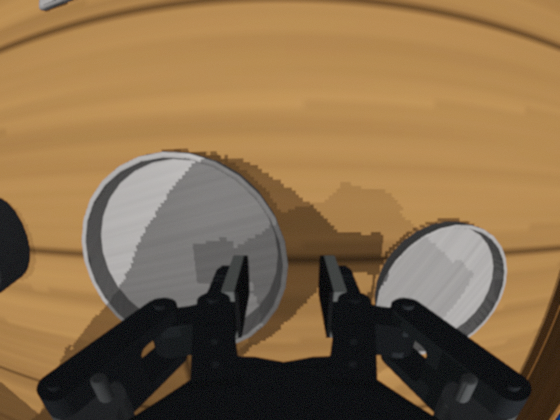

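The big dish's rim (col 286) lies centred between the fingertips (cols 243 and 325). I'll descend and grip.

Emit:
servo_tool:
  increments:
    - {"offset": [0.6,0,0],"yaw": 0}
    - {"offset": [1.2,0,0],"yaw": 0}
    - {"offset": [1.7,0,0],"yaw": 0}
    - {"offset": [1.8,0,0],"yaw": 0}
    - {"offset": [1.8,0,0],"yaw": 0}
    - {"offset": [1.8,0,0],"yaw": 0}
    - {"offset": [1.8,0,0],"yaw": 0}
    - {"offset": [1.8,0,0],"yaw": 0}

```text
clock: 3.45
tcp_pos: [0.5508, -0.3286, 0.0071]
orientation: [0.0, 0.707, 0.0, -0.707]
wrist_force: [-1.1, -0.2, 0.7]
finger_gap: 0.0342
```

Emit:
servo_tool:
  increments:
    - {"offset": [0,0,0],"yaw": 0}
    - {"offset": [0,0,0],"yaw": 0}
    - {"offset": [0,0,0],"yaw": 0}
    - {"offset": [0,0,0],"yaw": 0}
    - {"offset": [0,0,0],"yaw": 0}
    - {"offset": [0,0,0],"yaw": 0}
    - {"offset": [0,0,0],"yaw": 0}
    - {"offset": [0,0,0],"yaw": 0}
  claw: 0
  force: 25

```text
clock: 4.25
tcp_pos: [0.5505, -0.3284, 0.0069]
orientation: [-0.0, -0.707, -0.0, 0.707]
wrist_force: [-2.9, 0.8, 2.8]
finger_gap: 0.0046
```

```bash
python3 -c "
from h import *
snap('top','t3')
st()
z=np.load('pics/t3.npz');P=pts('top',z['d']);P[z['d']==0]=-9
g=cv2.cvtColor(z['p'],cv2.COLOR_RGB2HSV)
for k,b in (('bush',(297,205,337,245)),('flange',(235,270,278,313))):
  q=cl(P,b,.01,.06);lo,hi=np.percentile(q,[.5,99.5],axis=0);print(k,lo,hi,(lo+hi)/2)
"
```

```text
t 4.3 tcp [ 0.5505 -0.3284  0.007 ] gap 0.004079573172677615 F [-2.05  1.42  3.73]
[[-0.     0.001 -1.   ]
 [-0.    -1.    -0.001]
 [-1.     0.     0.   ]]
bush [ 0.52052146 -0.14713515  0.01165898] [ 0.58677004 -0.08171132  0.04144985] [ 0.55364575 -0.11442324  0.02655441]
flange [0.40472342 0.01046676 0.01027662] [0.42648006 0.06778598 0.01736481] [0.41560174 0.03912637 0.01382071]
```

View pics/t3.png

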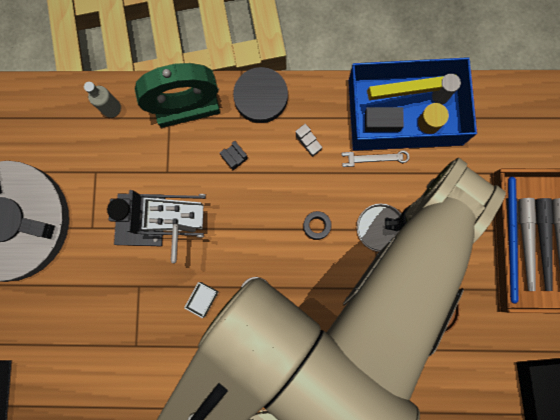

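Emit:
servo_tool:
  increments:
    - {"offset": [0,-0.7,0.7],"yaw": 0}
    - {"offset": [0,-2.5,2.6],"yaw": 0}
    - {"offset": [0,-4.8,5],"yaw": 0}
    - {"offset": [0,-7.3,7.5],"yaw": 0}
    - {"offset": [0,-9.8,10.1],"yaw": 0}
    - {"offset": [0,-12.3,12.7],"yaw": 0}
    - {"offset": [0,-14,14.5],"yaw": 0}
    - {"offset": [0,-14.5,15],"yaw": 0}

```text
clock: 5.1
tcp_pos: [0.3992, -0.1819, 0.0071]
orientation: [0.0, 0.707, 0.0, -0.707]
wrist_force: [1.5, -1.4, -0.4]
finger_gap: 0.0043
```

```bash
python3 -c "
from h import *
snap('wrist','w4')
st((.474,-.0995,.007))"
```

```text
t 5.15 tcp [ 0.3993 -0.1819  0.0071] gap 0.003778042756860097 F [1.41 2.32 0.6 ]
[[ 0.     0.001 -1.   ]
 [ 0.001 -1.    -0.001]
 [-1.    -0.001 -0.   ]]
(0.474, -0.0995, 0.007) -> cm [ 0.01 -8.23 -7.47]
```

View pics/w4.png

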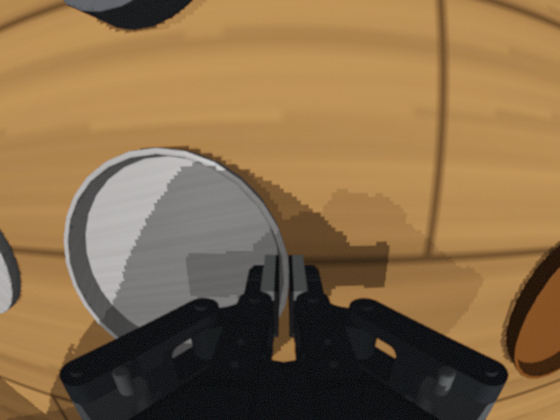

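Emit:
servo_tool:
  increments:
    - {"offset": [0,-0.7,-0.6],"yaw": 0}
    - {"offset": [0,-2.5,-2.3],"yaw": 0}
    - {"offset": [0,-4.8,-4.4],"yaw": 0}
    - {"offset": [0,-7.3,-6.6],"yaw": 0}
    - {"offset": [0,-9.8,-8.9],"yaw": 0}
    - {"offset": [0,-12.3,-11.1],"yaw": 0}
    - {"offset": [0,-14,-12.6],"yaw": 0}
    - {"offset": [0,-14.4,-13],"yaw": 0}

```text
clock: 5.95
tcp_pos: [0.5329, -0.0387, 0.0068]
orientation: [0.002, 0.707, 0.0, -0.707]
wrist_force: [-5.2, -7.8, 9.6]
finger_gap: 0.0043
```

```bash
python3 -c "
from h import *
snap('wrist','w5');snap('scene','s5')
st((.565,.0765,.007))"
```

```text
t 6.05 tcp [ 0.5327 -0.0388  0.0069] gap 0.004324300171969494 F [0.96 1.5  3.62]
[[ 0.002  0.002 -1.   ]
 [ 0.    -1.    -0.002]
 [-1.    -0.    -0.002]]
(0.565, 0.0765, 0.007) -> cm [-1.000e-02 -1.152e+01 -3.260e+00]
```

View pics/s5.png

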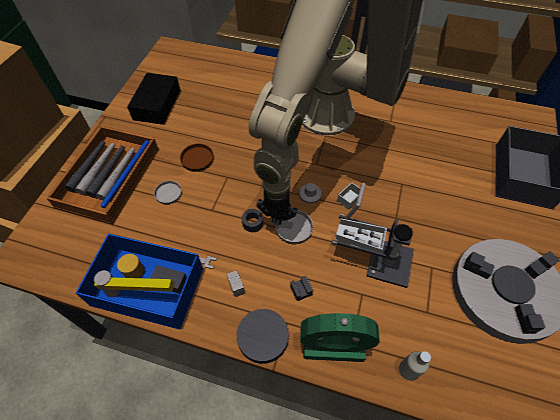

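View pics/w5.png

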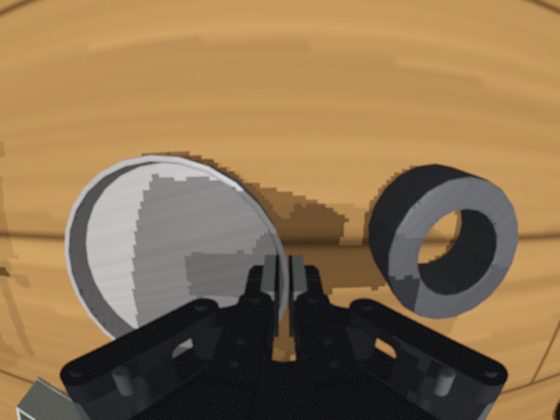

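Emit:
servo_tool:
  increments:
    - {"offset": [0,-0.6,-0.2],"yaw": 0}
    - {"offset": [0,-2,-0.6],"yaw": 0}
    - {"offset": [0,-4,-1.1],"yaw": 0}
    - {"offset": [0,-6,-1.7],"yaw": 0}
    - {"offset": [0,-8,-2.3],"yaw": 0}
    - {"offset": [0,-10,-2.9],"yaw": 0}
    - {"offset": [0,-11.3,-3.2],"yaw": 0}
    - {"offset": [0,-11.5,-3.3],"yaw": 0}

```text
clock: 6.85
tcp_pos: [0.5637, 0.0759, 0.0069]
orientation: [-0.001, -0.707, -0.0, 0.707]
wrist_force: [-2.6, -6.3, 6.7]
finger_gap: 0.0043
```

Emit:
servo_tool:
  increments:
    - {"offset": [0,0,0],"yaw": 0}
    - {"offset": [0,0,0],"yaw": 0}
    - {"offset": [0,0,0],"yaw": 0}
    - {"offset": [0,0,0],"yaw": 0}
    - {"offset": [0,0,0],"yaw": 0}
    - {"offset": [0,0,0],"yaw": 0}
    - {"offset": [0,0,0],"yaw": 0}
    - {"offset": [0,0,0],"yaw": 0}
  claw: 0.35

```text
clock: 7.65
tcp_pos: [0.5634, 0.0756, 0.0068]
orientation: [0.0, 0.707, 0.0, -0.707]
wrist_force: [0.2, -0.4, -0.4]
finger_gap: 0.0301
```

```bash
python3 -c "
from h import *
snap('scene','s6')
st((.565,.0765,.007))"
```

```text
t 7.7 tcp [0.5634 0.0756 0.0069] gap 0.02988346576512404 F [ 0.68  0.33 -0.81]
[[ 0.  0. -1.]
 [-0. -1. -0.]
 [-1.  0. -0.]]
(0.565, 0.0765, 0.007) -> cm [-0.01 -0.09 -0.16]
```

View pics/s6.png

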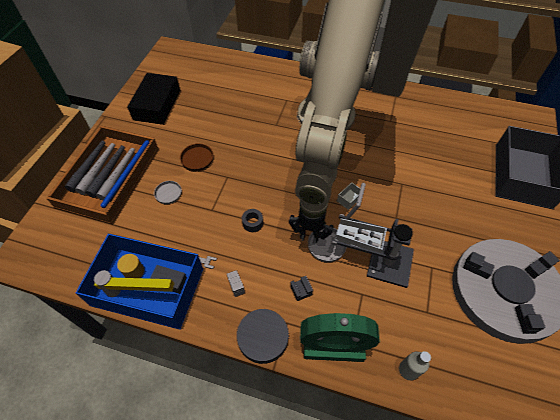

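Emit:
servo_tool:
  increments:
    - {"offset": [-1,0,0],"yaw": 0}
    - {"offset": [-4,0,0],"yaw": 0}
    - {"offset": [-8,0,0],"yaw": 0}
    - {"offset": [-12,0,0],"yaw": 0}
    - {"offset": [-16,0,0],"yaw": 0}
    - {"offset": [-20,0,0],"yaw": 0}
    - {"offset": [-24,0,0],"yaw": 0}
    - {"offset": [-26,0,0],"yaw": 0}
  claw: 0

```text
clock: 8.5
tcp_pos: [0.5644, 0.0757, 0.272]
orientation: [0.0, 0.709, 0.0, -0.705]
wrist_force: [-0.5, 0.6, -0.6]
finger_gap: 0.0002
```

```bash
python3 -c "
from h import *
snap('wrist','w7'); snap('scene','s7')
z=np.load('pics/s7.npz');P=pts('scene',z['d']);P[z['d']==0]=-9
q=cl(P,(300,225,350,270),.012,.024);print(len(q),circ(q),np.percentile(q,[1,99],axis=0))
st((.5685,.3228,.24),(.5685,.3228,.189))"
```

```text
136 (array([0.56601533, 0.13461956]), np.float64(0.05769407655409572)) [[0.50618195 0.0763179  0.01201707]
 [0.62484338 0.19263487 0.02192813]]
t 8.6 tcp [0.5651 0.0757 0.2715] gap -6.337121914216743e-05 F [ 0.76 -0.08  0.1 ]
[[ 0.008  0.001 -1.   ]
 [-0.    -1.    -0.001]
 [-1.     0.    -0.008]]
(0.5685, 0.3228, 0.24) -> cm [  3.15 -24.71  -0.33]
(0.5685, 0.3228, 0.189) -> cm [  8.25 -24.71  -0.29]
```

View pics/w7.png

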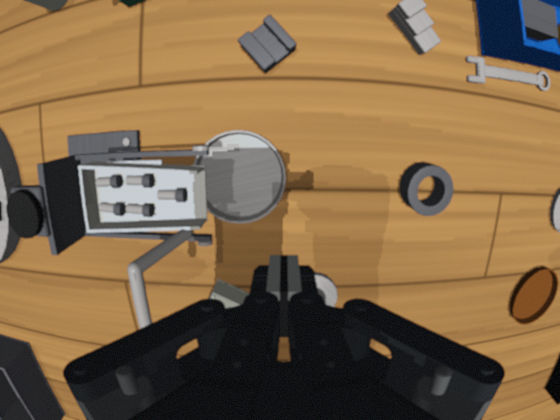

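View pics/s7.png

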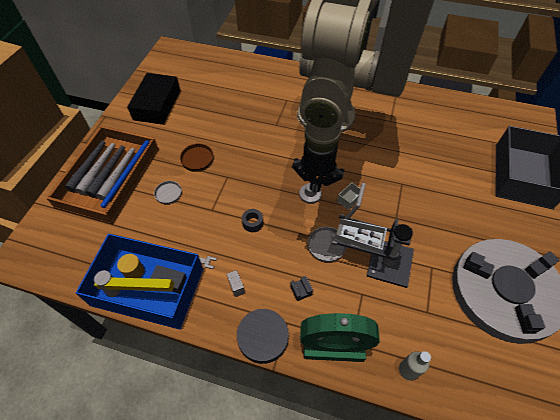

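Emit:
servo_tool:
  increments:
    - {"offset": [0,-2,0],"yaw": 0}
    - {"offset": [0,-5,0],"yaw": 0}
    - {"offset": [0,-9,0],"yaw": 0}
    - {"offset": [0,-13,-0.1],"yaw": 0}
    - {"offset": [0,-17,-0.2],"yaw": 0}
    - {"offset": [0,-21,-0.3],"yaw": 0}
    - {"offset": [0,-24,-0.3],"yaw": 0}
    - {"offset": [0,-24.7,-0.3],"yaw": 0}

```text
clock: 9.4
tcp_pos: [0.5765, 0.1384, 0.2667]
orientation: [-0.015, -0.705, -0.042, 0.708]
wrist_force: [-1.3, 0.5, -0.4]
finger_gap: -0.0002
```

Emit:
servo_tool:
  increments:
    - {"offset": [1,0,0],"yaw": 0}
    - {"offset": [2.5,0,0],"yaw": 0}
    - {"offset": [4,0,0],"yaw": 0}
    - {"offset": [5.5,0,0],"yaw": 0}
    - {"offset": [6.3,0,0],"yaw": 0}
    - {"offset": [6.3,0,0],"yaw": 0}
    - {"offset": [6.3,0,0],"yaw": 0}
    - {"offset": [6.3,0,0],"yaw": 0}

```text
clock: 10.2
tcp_pos: [0.5765, 0.1399, 0.2048]
orientation: [-0.015, -0.706, -0.043, 0.707]
wrist_force: [0.8, -0.1, -0.6]
finger_gap: 0.0
```

```bash
python3 -c "
from h import *
snap('wrist','w8'); snap('scene','s8')
st((.5685,.3228,.189),(.5685,.3228,.117))
im=cv2.imread('pics/s8.png')[170:310,290:450];cv2.imwrite('pics/s8c.png',cv2.resize(im,None,fx=4,fy=4))"
```

```text
t 10.3 tcp [0.5765 0.14   0.2047] gap -0.00020077503535124576 F [-0.06 -0.32 -0.71]
[[-0.003  0.083 -0.997]
 [ 0.039 -0.996 -0.083]
 [-0.999 -0.04  -0.   ]]
(0.5685, 0.3228, 0.189) -> cm [  2.3  -18.21  -0.72]
(0.5685, 0.3228, 0.117) -> cm [  9.49 -17.92  -0.72]
```

View pics/w8.png

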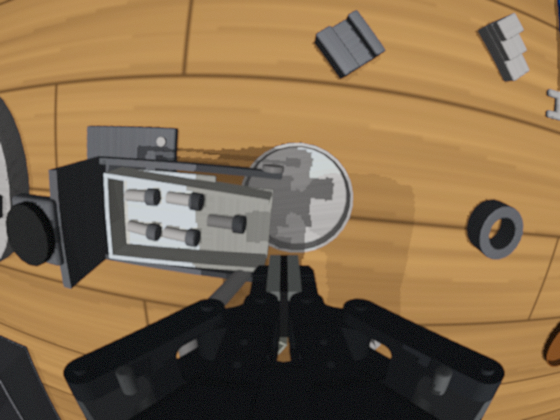

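View pics/s8c.png

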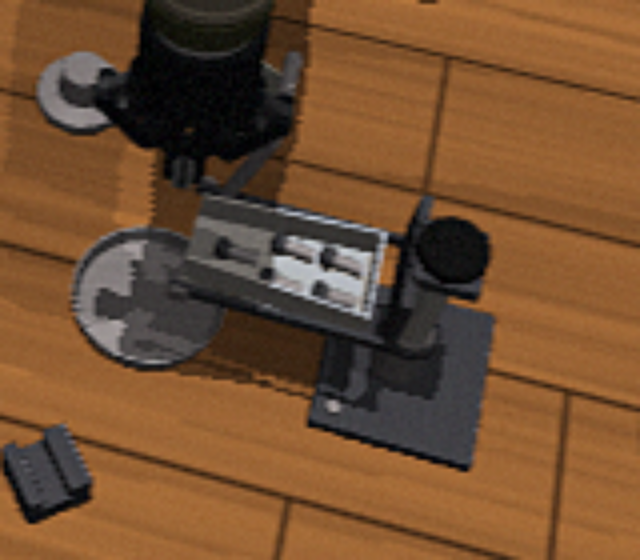

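```bash
python3 -c "
from h import *
s=env.get_state();print(s['joint_pos'].round(3))"
```

```text
[0.083 0.354 0.038 1.255 0.04  3.141]
```

Emit:
servo_tool:
  increments:
    - {"offset": [-2,0,0],"yaw": 0}
    - {"offset": [-5,0,0],"yaw": 0}
    - {"offset": [-7,0,0],"yaw": -4}
    - {"offset": [-7,0,0],"yaw": -12}
    - {"offset": [-7,0,0],"yaw": -20}
    - {"offset": [-7,0,0],"yaw": -28}
    - {"offset": [-7,0,0],"yaw": -36}
    - {"offset": [-7,0,0],"yaw": -44}

```text
clock: 11.1
tcp_pos: [0.5765, 0.1372, 0.2744]
orientation: [0.28, 0.648, 0.307, -0.639]
wrist_force: [0.3, 0.9, 0.0]
finger_gap: 0.0001
```

```bash
python3 -c "
from h import *
s=env.get_state();print(s['joint_pos'].round(3));st()"
```

```text
[0.078 0.339 0.187 1.419 0.04  2.363]
t 11.1 tcp [0.5765 0.1372 0.2744] gap 8.217596961675652e-05 F [0.33 0.89 0.02]
[[-0.004  0.756 -0.655]
 [ 0.039 -0.654 -0.755]
 [-0.999 -0.029 -0.027]]
```

Emit:
servo_tool:
  increments:
    - {"offset": [0,0,0],"yaw": -8}
    - {"offset": [0,0,0],"yaw": -16}
    - {"offset": [0,0,0],"yaw": -24}
    - {"offset": [0,0,0],"yaw": -32}
    - {"offset": [0,0,0],"yaw": -40}
    - {"offset": [0,0,0],"yaw": -45}
    - {"offset": [0,0,0],"yaw": -45}
    - {"offset": [0,0,0],"yaw": -45}

```text
clock: 11.9
tcp_pos: [0.5764, 0.1372, 0.2742]
orientation: [0.505, 0.493, 0.526, -0.475]
wrist_force: [0.7, -0.2, -0.8]
finger_gap: 0.0002
```

```bash
python3 -c "
from h import *
s=env.get_state();print(s['joint_pos'].round(3));st((.5685,.3228,.26),(.5685,.3228,.189))"
```

```text
[0.078 0.339 0.186 1.419 0.04  1.585]
t 11.9 tcp [0.5764 0.1372 0.2742] gap 0.00016559324603300526 F [ 0.75 -0.18 -0.78]
[[-0.004  0.998  0.063]
 [ 0.039  0.063 -0.997]
 [-0.999 -0.002 -0.04 ]]
(0.5685, 0.3228, 0.26) -> cm [  2.15   0.39 -18.5 ]
(0.5685, 0.3228, 0.189) -> cm [  9.25   0.4  -18.22]
```

Emit:
servo_tool:
  increments:
    - {"offset": [0.2,0,-1.5],"yaw": 0}
    - {"offset": [0.5,0.1,-4.5],"yaw": 0}
    - {"offset": [0.9,0.2,-8],"yaw": 0}
    - {"offset": [1.3,0.3,-11.5],"yaw": 0}
    - {"offset": [1.7,0.4,-15],"yaw": 0}
    - {"offset": [2,0.4,-17.5],"yaw": 0}
    - {"offset": [2.15,0.4,-18.5],"yaw": 0}
    - {"offset": [2.15,0.4,-18.5],"yaw": 0}

```text
clock: 12.7
tcp_pos: [0.5673, 0.3245, 0.259]
orientation: [0.506, 0.491, 0.527, -0.474]
wrist_force: [0.6, -1.6, -0.6]
finger_gap: -0.0004
```

```bash
python3 -c "
from h import *
s=env.get_state();print(s['joint_pos'].round(3));snap('wrist','w9');st((.5685,.3228,.2),(.5685,.3228,.117))"
```

```text
[0.379 0.459 0.328 1.43  0.038 1.882]
t 12.75 tcp [0.5676 0.3233 0.2594] gap -7.557900232816918e-05 F [ 0.77  0.1  -0.11]
[[-0.005  0.998  0.066]
 [ 0.039  0.066 -0.997]
 [-0.999 -0.003 -0.039]]
(0.5685, 0.3228, 0.2) -> cm [5.93 0.1  0.29]
(0.5685, 0.3228, 0.117) -> cm [14.22  0.12  0.61]
```

View pics/w9.png

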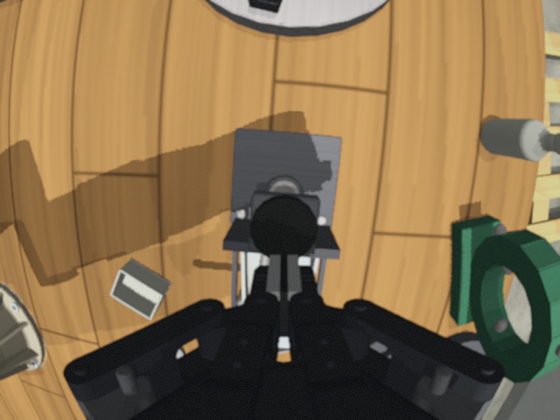

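Emit:
servo_tool:
  increments:
    - {"offset": [1,0,0],"yaw": 0}
    - {"offset": [2.5,0,0.1],"yaw": 0}
    - {"offset": [4,0.1,0.2],"yaw": 0}
    - {"offset": [5,0.1,0.3],"yaw": 0}
    - {"offset": [6,0.1,0.3],"yaw": 0}
    - {"offset": [6.5,0.1,0.3],"yaw": 0}
    - {"offset": [6.8,0.1,0.3],"yaw": 0}
    - {"offset": [6.8,0.1,0.3],"yaw": 0}

```text
clock: 13.55
tcp_pos: [0.5689, 0.3224, 0.1915]
orientation: [0.505, 0.492, 0.527, -0.474]
wrist_force: [0.1, 1.1, 0.1]
finger_gap: -0.0
```

```bash
python3 -c "
from h import *
st((.5685,.3228,.189),(.5685,.3228,.119))"
```

```text
t 13.55 tcp [0.5689 0.3224 0.1915] gap -3.6095878864004934e-05 F [0.14 1.13 0.09]
[[-0.005  0.998  0.065]
 [ 0.039  0.065 -0.997]
 [-0.999 -0.002 -0.04 ]]
(0.5685, 0.3228, 0.189) -> cm [ 0.25 -0.04 -0.03]
(0.5685, 0.3228, 0.119) -> cm [ 7.24 -0.02  0.25]
```

Push to about 15 mm short of the target, slowly.

Emit:
servo_tool:
  increments:
    - {"offset": [0.5,0,0],"yaw": 0}
    - {"offset": [1.2,0,0],"yaw": 0}
    - {"offset": [2,0,0.1],"yaw": 0}
    - {"offset": [3,0,0.1],"yaw": 0}
    - {"offset": [4,0,0.15],"yaw": 0}
    - {"offset": [5,0,0.2],"yaw": 0}
    - {"offset": [5.7,0,0.2],"yaw": 0}
    - {"offset": [5.9,0,0.2],"yaw": 0}

```text
clock: 14.35
tcp_pos: [0.5696, 0.323, 0.1338]
orientation: [0.506, 0.493, 0.526, -0.473]
wrist_force: [-1.0, -1.4, 7.6]
finger_gap: -0.0002
```

```bash
python3 -c "
from h import *
snap('scene','s10');st((.5685,.3228,.117))
im=cv2.imread('pics/s10.png')[170:310,290:450];cv2.imwrite('pics/s10c.png',cv2.resize(im,None,fx=4,fy=4))"
```

```text
t 14.4 tcp [0.5696 0.323  0.1337] gap -0.000159564939221268 F [-0.08 -0.79  3.11]
[[-0.002  0.998  0.066]
 [ 0.04   0.066 -0.997]
 [-0.999  0.    -0.04 ]]
(0.5685, 0.3228, 0.117) -> cm [ 1.67 -0.11  0.08]
```

View pics/s10c.png

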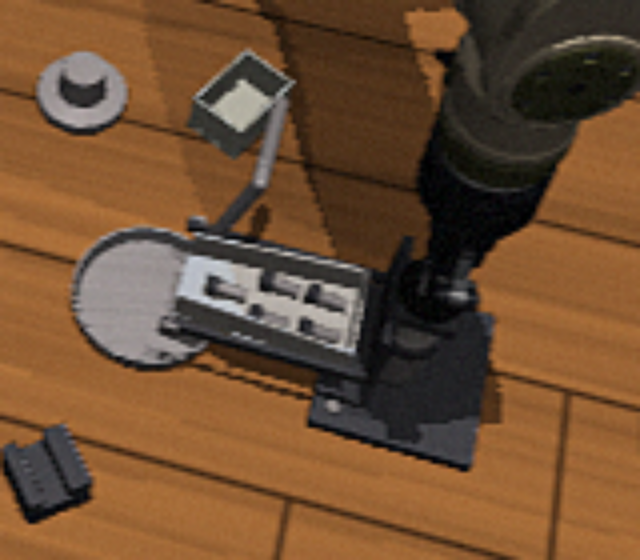

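Emit:
servo_tool:
  increments:
    - {"offset": [0.3,0,0],"yaw": 0}
    - {"offset": [0.6,0,0],"yaw": 0}
    - {"offset": [0.9,0,0],"yaw": 0}
    - {"offset": [1.2,0,0],"yaw": 0}
    - {"offset": [1.5,0,0],"yaw": 0}
    - {"offset": [1.6,0,0],"yaw": 0}
    - {"offset": [1.6,0,0],"yaw": 0}
    - {"offset": [1.6,0,0],"yaw": 0}

```text
clock: 15.2
tcp_pos: [0.5696, 0.323, 0.118]
orientation: [0.506, 0.493, 0.526, -0.474]
wrist_force: [0.0, -3.2, 5.1]
finger_gap: 0.0002
```

Emit:
servo_tool:
  increments:
    - {"offset": [-1,0,0],"yaw": 0}
    - {"offset": [-3,0,0],"yaw": 0}
    - {"offset": [-6,0,0],"yaw": 0}
    - {"offset": [-9,0,0],"yaw": 0}
    - {"offset": [-12,0,0],"yaw": 0}
    - {"offset": [-13,0,0],"yaw": 0}
    - {"offset": [-13,0,0],"yaw": 0}
    - {"offset": [-13,0,0],"yaw": 0}

```text
clock: 16.0
tcp_pos: [0.569, 0.3183, 0.2453]
orientation: [0.505, 0.492, 0.527, -0.475]
wrist_force: [-0.1, -1.4, -1.0]
finger_gap: -0.0001
```

```bash
python3 -c "
from h import *
p,d=snap('scene','s11');st()
P=pts('scene',d);P[d==0]=-9
im=cv2.imread('pics/s11.png')[170:310,290:450];cv2.imwrite('pics/s11c.png',cv2.resize(im,None,fx=4,fy=4))
q=P[(P[...,0]>.545)&(P[...,0]<.59)&(P[...,1]>.30)&(P[...,1]<.345)&(P[...,2]<.2)]
print('cap',np.percentile(q[:,2],[10,50,60,70,80,90,95]).round(4),len(q))
q=P[(P[...,0]>.45)&(P[...,0]<.51)&(P[...,1]>.16)&(P[...,1]<.22)&(P[...,2]>.07)&(P[...,2]<.2)]
print('bar',len(q),np.percentile(q,[2,50,98],axis=0).round(4))
q=P[(P[...,0]>.535)&(P[...,0]<.595)&(P[...,1]>.155)&(P[...,1]<.165)&(P[...,2]>.022)&(P[...,2]<.2)]
print('trayfront',len(q),np.percentile(q,[2,20,50,98],axis=0).round(4))
"
```

```text
t 16.05 tcp [0.5686 0.3182 0.2445] gap 0.0002690030437973453 F [ 0.06 -0.08  0.1 ]
[[-0.007  0.998  0.065]
 [ 0.038  0.066 -0.997]
 [-0.999 -0.005 -0.039]]
cap [0.0136 0.1135 0.1162 0.1175 0.1185 0.1195 0.1202] 397
bar 66 [[0.4555 0.1884 0.1326]
 [0.4819 0.1938 0.1375]
 [0.5079 0.1997 0.1428]]
trayfront 66 [[0.5376 0.1561 0.0298]
 [0.5402 0.1576 0.0314]
 [0.5603 0.1605 0.0353]
 [0.594  0.1649 0.0582]]
```

View pics/s11c.png

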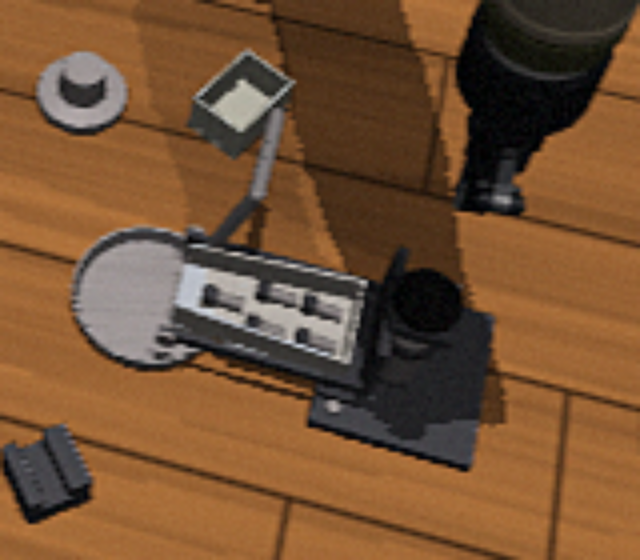

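```bash
python3 -c "
from h import *
st((.472,.24,.25),(.472,.24,.108),(.472,.112,.108))"
```

```text
t 16.05 tcp [0.5686 0.3182 0.2445] gap 0.0002690030437973453 F [ 0.06 -0.08  0.1 ]
[[-0.007  0.998  0.065]
 [ 0.038  0.066 -0.997]
 [-0.999 -0.005 -0.039]]
(0.472, 0.24, 0.25) -> cm [ -0.78 -10.16   7.14]
(0.472, 0.24, 0.108) -> cm [ 13.41 -10.09   7.7 ]
(0.472, 0.112, 0.108) -> cm [ 12.92 -10.93  20.46]
```

Emit:
servo_tool:
  increments:
    - {"offset": [-0.2,-1,0.7],"yaw": 0}
    - {"offset": [-0.4,-3,2],"yaw": 0}
    - {"offset": [-0.6,-5,3.5],"yaw": 0}
    - {"offset": [-0.8,-7.5,5],"yaw": 1}
    - {"offset": [-0.8,-9.5,6.5],"yaw": 2}
    - {"offset": [-0.8,-10.2,7.1],"yaw": 3}
    - {"offset": [-0.8,-10.2,7.1],"yaw": 3.7}
    - {"offset": [-0.8,-10.2,7.1],"yaw": 3.7}

```text
clock: 16.85
tcp_pos: [0.4728, 0.2408, 0.2513]
orientation: [0.489, 0.508, 0.511, -0.491]
wrist_force: [0.6, 0.7, -0.3]
finger_gap: -0.0002
```

```bash
python3 -c "
from h import *
snap('wrist','w12')
st((.472,.24,.12),(.472,.24,.108),(.472,.112,.108));print(env.get_state()['joint_pos'])"
```

```text
t 16.9 tcp [0.473  0.241  0.2514] gap 1.7606392191159893e-05 F [ 0.18 -0.28  0.79]
[[-0.005  1.     0.001]
 [ 0.04   0.001 -0.999]
 [-0.999 -0.005 -0.04 ]]
(0.472, 0.24, 0.12) -> cm [13.12 -0.04  0.62]
(0.472, 0.24, 0.108) -> cm [14.32 -0.04  0.67]
(0.472, 0.112, 0.108) -> cm [13.82 -0.05 13.46]
[ 0.29748896  0.21258639 -0.03926108  1.3119729   0.03922544  1.86727394]
```

View pics/w12.png

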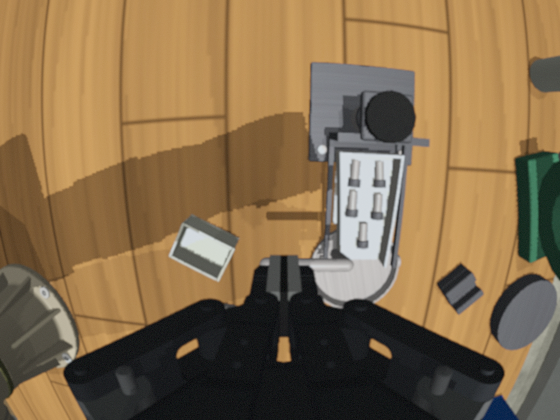

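Emit:
servo_tool:
  increments:
    - {"offset": [1,0,0],"yaw": 0}
    - {"offset": [3,0,0.2],"yaw": 0}
    - {"offset": [5.5,0,0.3],"yaw": 0}
    - {"offset": [8,0,0.4],"yaw": 0}
    - {"offset": [10.5,0,0.6],"yaw": 0}
    - {"offset": [13,0,0.6],"yaw": 0}
    - {"offset": [14.2,0,0.6],"yaw": 0}
    - {"offset": [14.2,0,0.6],"yaw": 0}

```text
clock: 17.7
tcp_pos: [0.4702, 0.24, 0.1073]
orientation: [0.488, 0.507, 0.512, -0.492]
wrist_force: [-0.5, -0.0, -0.4]
finger_gap: -0.0001
```

```bash
python3 -c "
from h import *
snap('scene','s13')
st((.472,.214,.108),(.472,.112,.108))
im=cv2.imread('pics/s13.png')[150:310,270:450];cv2.imwrite('pics/s13c.png',cv2.resize(im,None,fx=3.5,fy=3.5))"
```

```text
t 17.75 tcp [0.4712 0.2402 0.1089] gap 0.00022042812793796984 F [0.95 0.34 0.88]
[[-0.007  1.     0.001]
 [ 0.039  0.001 -0.999]
 [-0.999 -0.007 -0.039]]
(0.472, 0.214, 0.108) -> cm [-0.01  0.08  2.63]
(0.472, 0.112, 0.108) -> cm [-0.41  0.06 12.82]
```

View pics/s13c.png

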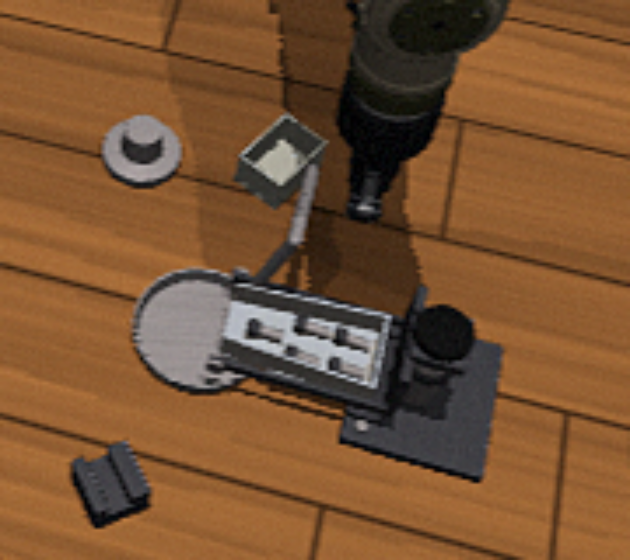

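Emit:
servo_tool:
  increments:
    - {"offset": [0,0,0.8],"yaw": 0}
    - {"offset": [0,0,1.8],"yaw": 0}
    - {"offset": [-0.1,0,2.6],"yaw": 0}
    - {"offset": [-0.1,0,3.4],"yaw": 0}
    - {"offset": [-0.1,0,4.2],"yaw": 0}
    - {"offset": [-0.2,0,5],"yaw": 0}
    - {"offset": [-0.2,0,5.8],"yaw": 0}
    - {"offset": [-0.2,0,6.5],"yaw": 0}

```text
clock: 18.55
tcp_pos: [0.4719, 0.1744, 0.1095]
orientation: [0.489, 0.509, 0.511, -0.491]
wrist_force: [0.3, 3.2, 2.3]
finger_gap: -0.0004
```

```bash
python3 -c "
from h import *
snap('scene','s14')
st((.472,.214,.108),(.472,.112,.108))
im=cv2.imread('pics/s14.png')[150:310,270:450];cv2.imwrite('pics/s14c.png',cv2.resize(im,None,fx=3.5,fy=3.5))"
```

```text
t 18.6 tcp [0.4717 0.1736 0.1092] gap 6.020239800086885e-05 F [0.34 0.67 2.  ]
[[-0.005  1.    -0.   ]
 [ 0.038  0.    -0.999]
 [-0.999 -0.005 -0.038]]
(0.472, 0.214, 0.108) -> cm [ 0.27  0.03 -4.04]
(0.472, 0.112, 0.108) -> cm [-0.12  0.03  6.16]
```

View pics/s14c.png

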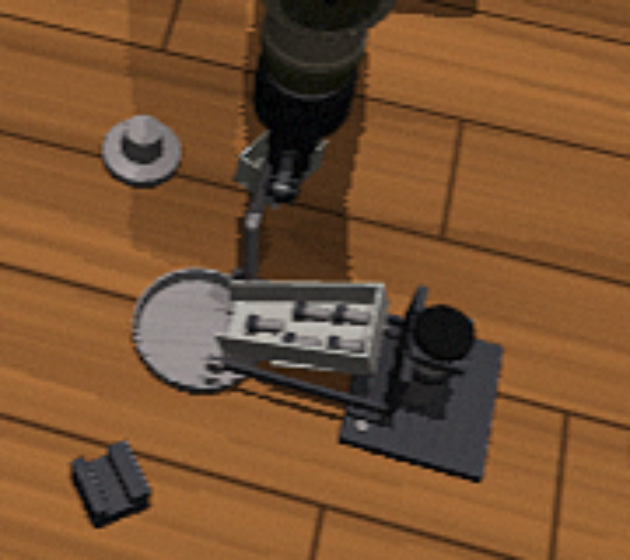

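Tray is tilting, with the screws not yet sliding. Continuing to near full tip.

Emit:
servo_tool:
  increments:
    - {"offset": [0,0,0.7],"yaw": 0}
    - {"offset": [0,0,1.4],"yaw": 0}
    - {"offset": [0,0,2.1],"yaw": 0}
    - {"offset": [0,0,2.8],"yaw": 0}
    - {"offset": [-0.1,0,3.5],"yaw": 0}
    - {"offset": [-0.1,0,4.2],"yaw": 0}
    - {"offset": [-0.1,0,5],"yaw": 0}
    - {"offset": [-0.1,0,5.6],"yaw": 0}

```text
clock: 19.4
tcp_pos: [0.4715, 0.1184, 0.1078]
orientation: [0.489, 0.508, 0.511, -0.491]
wrist_force: [0.1, 2.9, -2.5]
finger_gap: 0.0001
```

```bash
python3 -c "
from h import *
snap('scene','s15')
st((.472,.214,.108),(.472,.112,.108))
im=cv2.imread('pics/s15.png')[150:310,270:450];cv2.imwrite('pics/s15c.png',cv2.resize(im,None,fx=3.5,fy=3.5))"
```

```text
t 19.45 tcp [0.4716 0.1176 0.1079] gap -1.7511476443481455e-05 F [ 0.56 -0.48  0.28]
[[-0.005  1.    -0.   ]
 [ 0.038  0.    -0.999]
 [-0.999 -0.005 -0.038]]
(0.472, 0.214, 0.108) -> cm [ 0.36  0.04 -9.63]
(0.472, 0.112, 0.108) -> cm [-0.03  0.04  0.56]
```

View pics/s15c.png

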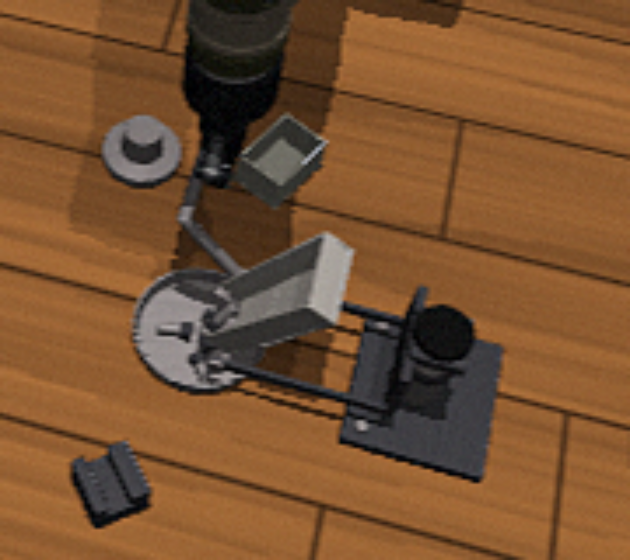

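Screws are sliding out. I'll push the last few millimetres and hold.

Emit:
servo_tool:
  increments:
    - {"offset": [0,0,0.2],"yaw": 0}
    - {"offset": [0,0,0.4],"yaw": 0}
    - {"offset": [0,0,0.5],"yaw": 0}
    - {"offset": [0,0,0.5],"yaw": 0}
    - {"offset": [0,0,0.5],"yaw": 0}
    - {"offset": [0,0,0.5],"yaw": 0}
    - {"offset": [0,0,0.5],"yaw": 0}
    - {"offset": [0,0,0.5],"yaw": 0}

```text
clock: 20.25
tcp_pos: [0.4717, 0.1161, 0.108]
orientation: [0.489, 0.509, 0.513, -0.489]
wrist_force: [-0.1, 9.5, -1.8]
finger_gap: 0.0002
```

```bash
python3 -c "
from h import *
snap('scene','s16');snap('top','t16')
st((.472,.24,.108),(.472,.112,.108))
im=cv2.imread('pics/s16.png')[150:310,270:450];im2=cv2.imread('pics/t16.png')[160:300,110:250];cv2.imwrite('pics/s16c.png',cv2.resize(im,None,fx=3.5,fy=3.5));cv2.imwrite('pics/t16c.png',cv2.resize(im2,None,fx=4,fy=4))"
```

```text
t 20.35 tcp [0.4717 0.1161 0.108 ] gap 0.0003770747580402285 F [-0.19  9.76 -1.4 ]
[[-0.005  1.     0.003]
 [ 0.043  0.003 -0.999]
 [-0.999 -0.004 -0.043]]
(0.472, 0.24, 0.108) -> cm [  0.53   0.07 -12.37]
(0.472, 0.112, 0.108) -> cm [-0.02  0.03  0.41]
```

View pics/s16c.png

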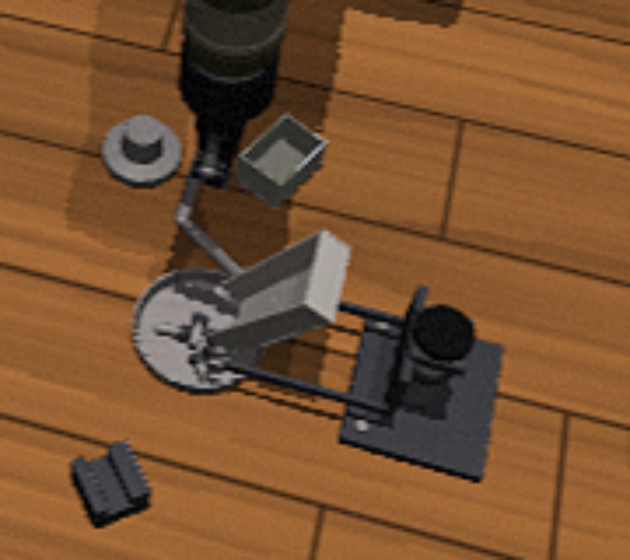

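View pics/t16c.png

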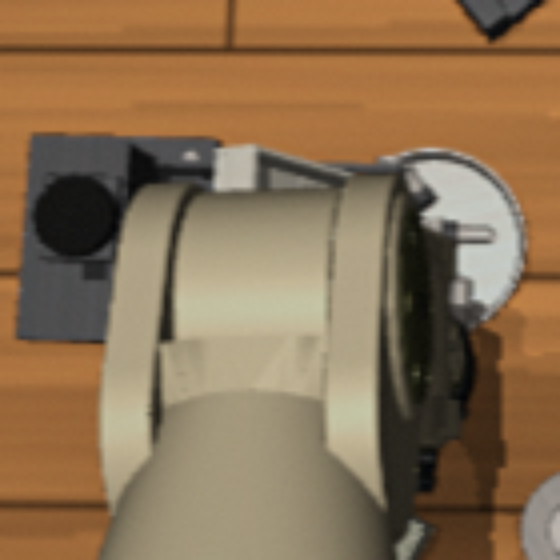

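```bash
python3 -c "
from h import *
snap('wrist','w16')
im=cv2.imread('pics/s16.png')[210:260,300:350];cv2.imwrite('pics/s16d.png',cv2.resize(im,None,fx=11,fy=11,interpolation=2))"
```

```text
(no output)
```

View pics/w16.png

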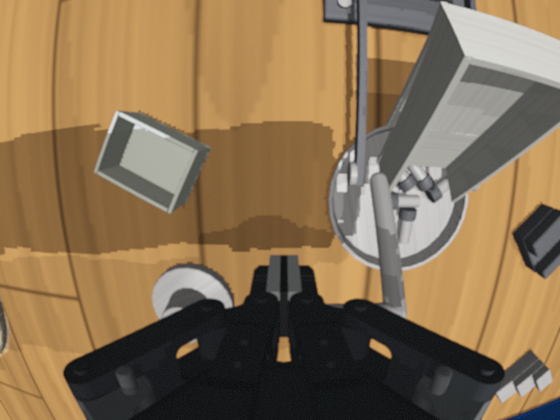

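View pics/s16d.png

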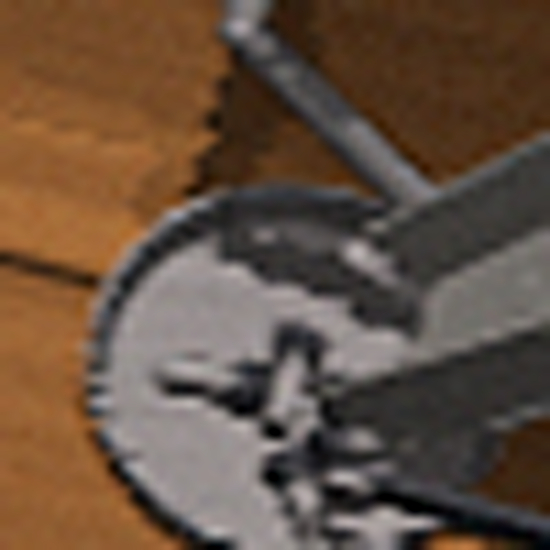

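Emit:
servo_tool:
  increments:
    - {"offset": [0,0,-0.7],"yaw": 0}
    - {"offset": [0,0,-1.5],"yaw": 0}
    - {"offset": [0.1,0,-2.4],"yaw": 0}
    - {"offset": [0.1,0,-3.3],"yaw": 0}
    - {"offset": [0.2,0,-4.2],"yaw": 0}
    - {"offset": [0.2,0,-5.1],"yaw": 0}
    - {"offset": [0.3,0,-6],"yaw": 0}
    - {"offset": [0.3,0,-6.8],"yaw": 0}

```text
clock: 21.2
tcp_pos: [0.4716, 0.1831, 0.1073]
orientation: [0.489, 0.508, 0.511, -0.491]
wrist_force: [0.7, 2.0, -1.5]
finger_gap: 0.0
```

Emit:
servo_tool:
  increments:
    - {"offset": [0,0,-0.8],"yaw": 0}
    - {"offset": [0,0,-1.6],"yaw": 0}
    - {"offset": [0.1,0,-2.3],"yaw": 0}
    - {"offset": [0.1,0,-2.9],"yaw": 0}
    - {"offset": [0.2,0,-3.6],"yaw": 0}
    - {"offset": [0.2,0,-4.5],"yaw": 0}
    - {"offset": [0.2,0,-5.4],"yaw": 0}
    - {"offset": [0.2,0,-5.6],"yaw": 0}

```text
clock: 22.0
tcp_pos: [0.4716, 0.2392, 0.1078]
orientation: [0.489, 0.508, 0.511, -0.491]
wrist_force: [-0.9, -0.0, -0.4]
finger_gap: 0.0002
```

```bash
python3 -c "
from h import *
snap('scene','s17')
st()
im=cv2.imread('pics/s17.png')[150:310,270:450];cv2.imwrite('pics/s17c.png',cv2.resize(im,None,fx=3.5,fy=3.5))"
```

```text
t 22.05 tcp [0.4716 0.2391 0.1078] gap -0.0004942534893255979 F [0.01 0.06 0.33]
[[-0.005  1.     0.002]
 [ 0.039  0.002 -0.999]
 [-0.999 -0.004 -0.039]]
```

View pics/s17c.png

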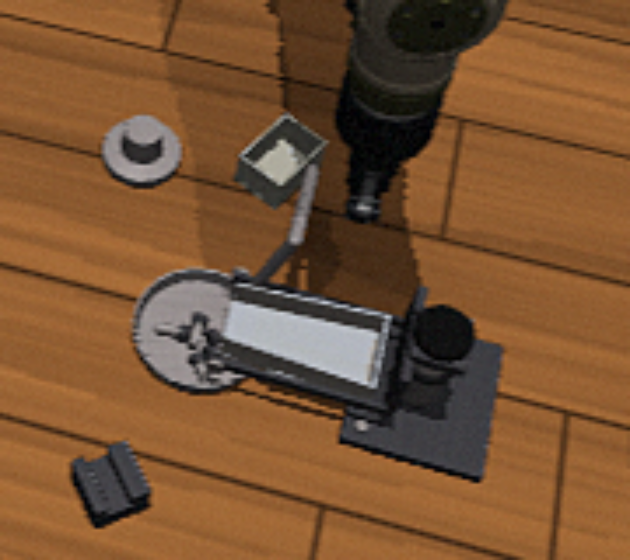

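Emit:
servo_tool:
  increments:
    - {"offset": [-2,0,0],"yaw": 0}
    - {"offset": [-5,0,0],"yaw": 0}
    - {"offset": [-8,0,0],"yaw": 0}
    - {"offset": [-11,0,0],"yaw": 0}
    - {"offset": [-14,0,0],"yaw": 0}
    - {"offset": [-16,0,0],"yaw": 0}
    - {"offset": [-16,0,0],"yaw": 0}
    - {"offset": [-16,0,0],"yaw": 0}

```text
clock: 22.85
tcp_pos: [0.4724, 0.2318, 0.2674]
orientation: [0.489, 0.508, 0.511, -0.491]
wrist_force: [0.1, -0.5, -0.7]
finger_gap: 0.0003
```

Emit:
servo_tool:
  increments:
    - {"offset": [0,0,2],"yaw": 0}
    - {"offset": [0,-0.5,5],"yaw": 0}
    - {"offset": [0,-1,9],"yaw": 0}
    - {"offset": [0,-2,13],"yaw": 0}
    - {"offset": [0,-3,16],"yaw": 0}
    - {"offset": [0,-3,18],"yaw": 0}
    - {"offset": [0,-3,18],"yaw": 0}
    - {"offset": [0,-3,18],"yaw": 0}

```text
clock: 23.65
tcp_pos: [0.4419, 0.052, 0.2595]
orientation: [0.488, 0.508, 0.512, -0.492]
wrist_force: [0.2, -0.1, 0.4]
finger_gap: 0.0001
```

```bash
python3 -c "
from h import *
snap('scene','s18');snap('wrist','w18');snap('top','t18')
st()
for n,b in (('s18',(200,280,280,400)),('w18',(0,260,250,560)),('t18',(170,260,100,250))):
  im=cv2.imread('pics/'+n+'.png')[b[0]:b[1],b[2]:b[3]];f=min(6,750/im.shape[1],580/im.shape[0]);cv2.imwrite('pics/'+n+'c.png',cv2.resize(im,None,fx=f,fy=f,interpolation=2))
for n in('scene','top'):
  z=np.load('pics/%s18.npz'%n[0]);P=pts(n,z['d']);P[z['d']==0]=-9
  q=P[(P[...,0]>.545)&(P[...,0]<.59)&(P[...,1]>.30)&(P[...,1]<.345)&(P[...,2]<.2)];print('cap',np.percentile(q[:,2],[50,70,90]))
  q=P[(P[...,0]>.54)&(P[...,0]<.59)&(P[...,1]>.155)&(P[...,1]<.17)&(P[...,2]<.2)&(P[...,2]>.022)];print('floor z',np.percentile(q[:,2],[20,50,70]))
"
```

```text
t 23.8 tcp [0.4423 0.0529 0.2601] gap -0.0003073776906444828 F [-0.08  0.34 -0.02]
[[-0.006  1.     0.002]
 [ 0.04   0.002 -0.999]
 [-0.999 -0.006 -0.04 ]]
cap [0.11389635 0.11756465 0.1193341 ]
floor z [0.03054775 0.03268352 0.03361856]
cap [0.1169196  0.11842722 0.12022236]
floor z [0.03037449 0.03298838 0.0373696 ]
```

View pics/s18c.png

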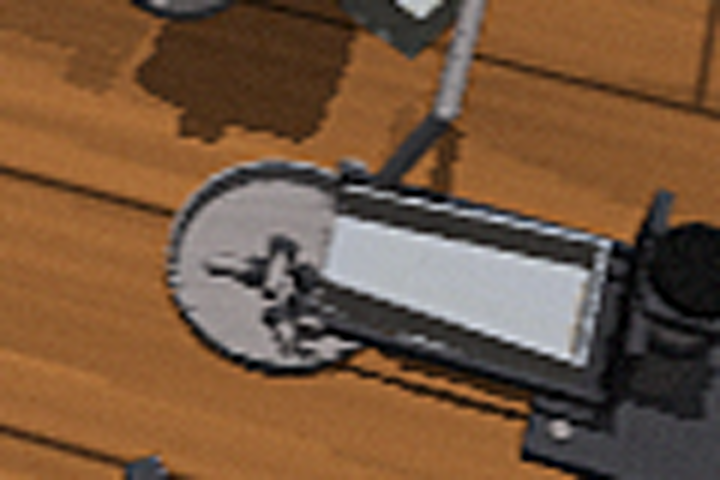

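View pics/w18.png

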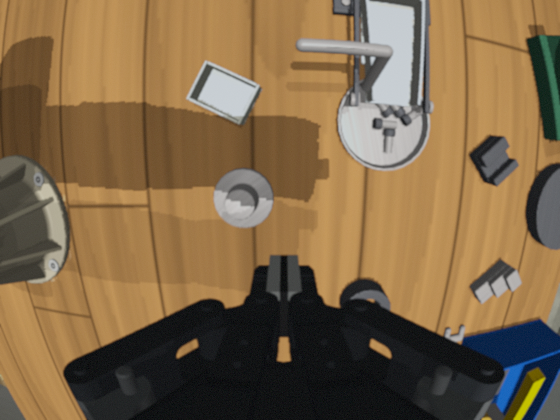

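View pics/t18c.png

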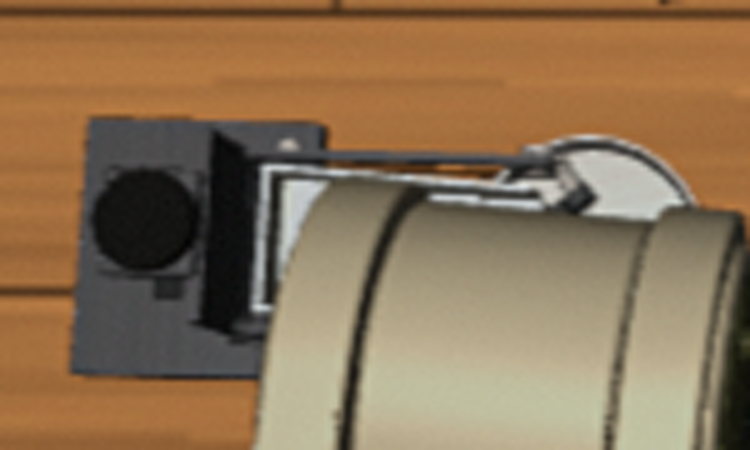

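Emit:
servo_tool:
  increments:
    - {"offset": [0,1,1],"yaw": 0}
    - {"offset": [1,3,3],"yaw": 0}
    - {"offset": [2,5,5],"yaw": 0}
    - {"offset": [3,7,6],"yaw": 0}
    - {"offset": [4,9,7],"yaw": 0}
    - {"offset": [5,11,8],"yaw": 0}
    - {"offset": [6,12,8],"yaw": 0}
    - {"offset": [6,12,8],"yaw": 0}

```text
clock: 24.6
tcp_pos: [0.5626, -0.0252, 0.1947]
orientation: [0.488, 0.508, 0.512, -0.491]
wrist_force: [-0.3, 0.6, -0.2]
finger_gap: 0.0002
```

```bash
python3 -c "
from h import *
snap('wrist','w19');snap('top','t19');st()
im=cv2.imread('pics/w19.png')[0:260,180:420];cv2.imwrite('pics/w19c.png',cv2.resize(im,None,fx=2.3,fy=2.3,interpolation=2))
im=cv2.imread('pics/t19.png')[185:250,160:240];cv2.imwrite('pics/t19c.png',cv2.resize(im,None,fx=8,fy=8,interpolation=2))"
```

```text
t 24.7 tcp [ 0.5617 -0.0248  0.1965] gap -1.3092493030644737e-05 F [-0.51  0.25 -0.16]
[[-0.007  1.     0.002]
 [ 0.04   0.002 -0.999]
 [-0.999 -0.006 -0.04 ]]
```

View pics/w19c.png

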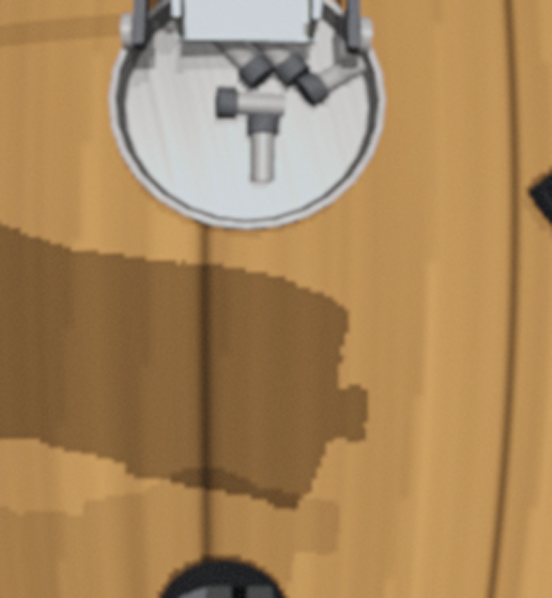

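View pics/t19c.png

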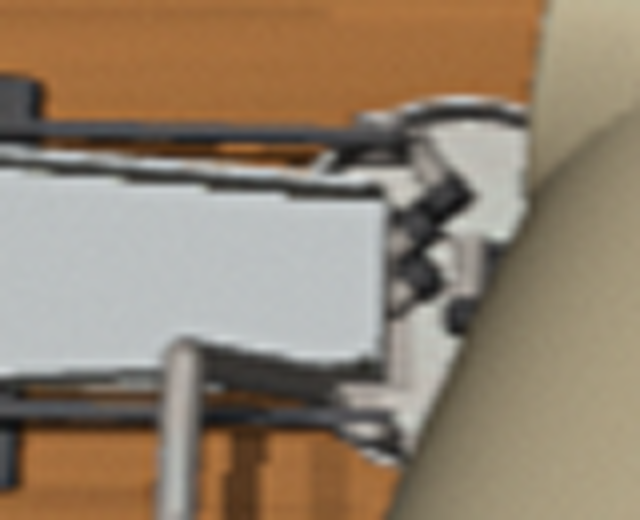

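The wrist crop (w19c) shows five heads inside the dish: (256,72), (292,66), (313,88), (228,103) and (263,125). The tray is empty and level. Next I'll check the bystanders and hand in.

```bash
python3 -c "
from h import *
snap('scene','s20')
a=cv2.imread('pics/scene0.png').astype(int);b=cv2.imread('pics/s20.png').astype(int)
g=np.abs(a-b).max(2)
for n,(x0,y0,x1,y1) in dict(bush=(240,205,266,233),flange=(298,182,324,203),box=(335,182,350,212),block=(288,274,315,302),jaw=(225,270,246,296),wrench=(198,252,218,272),small=(152,178,185,205),brown=(178,142,216,172)).items():
  A=a[y0:y1,x0:x1].astype(np.float32);B=b[y0:y1,x0:x1].astype(np.float32)
  print(n,np.median(g[y0:y1,x0:x1]),(g[y0:y1,x0:x1]>40).mean().round(3),np.round(cv2.phaseCorrelate(A.mean(2),B.mean(2))[0],2))
st()
"
```

```text
bush 11.0 0.0 [ 0.45 -0.06]
flange 62.0 0.767 [ 0.32 -0.02]
box 7.0 0.044 [0.69 0.13]
block 6.0 0.0 [0.61 0.04]
jaw 7.0 0.0 [-0.05  0.46]
wrench 6.0 0.0 [-0.05  0.07]
small 7.0 0.0 [0.13 0.47]
brown 6.0 0.0 [-0.02 -0.01]
t 24.75 tcp [ 0.5617 -0.0248  0.1971] gap 5.079619958662292e-05 F [-0.08  0.11  0.34]
[[-0.005  1.     0.002]
 [ 0.04   0.002 -0.999]
 [-0.999 -0.005 -0.04 ]]
```

View pics/s20.png

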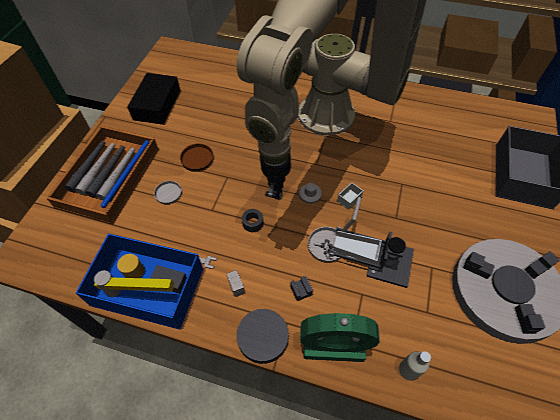

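```bash
python3 -c "
from h import *
print(env.hand_in())"
```

```text
the job is handed in; nothing more can be done
None
```

The job is done and handed in at about 25 s of the 72 s allowed. All five screws are in the dish under the lowered spout.

**What I did**
- I gripped the larger steel dish by its rim and slid it around the bush to (0.566, 0.135), about 20 mm ahead of the lip.
- I pushed the cap down to 0.118 m. That puts the lip about 29 mm above the bench, roughly 11 mm above the dish's rim.
- I swung the bar to its stop with about 10 N, held it there, and let the tray down slowly.

**Last checks**
- The wrist picture shows five screw heads in the dish and an empty tray.
- The tray is level and the spout is clear of the dish. The tray floor reads about 0.033 m, and the cap is still at 0.118 m.
- The bystanders look unmoved in the scene picture: measured shifts are under 0.7 px. The flange's patch changed in brightness because the arm's shadow falls on it, but it did not shift.
- The robot is touching nothing.

**What went wrong**
- Moving towards the cap the first time, joint 6 reached its limit (about 3.14 rad), so the arm stopped short with a 2° tilt.
- I had queued the next downward move before checking, so the fingers came down in free air just in front of the tray. The force reading stayed near zero.
- I raised the arm, turned the tool about 90° and went on. The small tilt remained but did no harm.

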